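Lock the pocket-hole jig and gauge its guide tube

ROBOT

A 6-joint arm with a two-finger parallel gripper is mounted at the origin on the work surface. World frame = base frame: x ahead of the robot, y to its left, z up, the work surface at z = 0. Lengths are in m, angles in degrees, forces in N, time in s.
With the tool pointing down it reaches from about 0.25 to 0.725 m from the base axis. Payload 9.7 kg.
Tool frame: the origin (TCP) lies midway between the tips of the shut fingers; the grasp point (between the pads) lies bot.hold_point_z behind it (bot.hold_point_z is the distance from the TCP to the grasp point, in m); z points along the fingers, y is the line along which they close (so a half turn about z gives the same grasp; the last joint's range is limited). The gripper opens to 85 mm and grips with 20 to 120 N. Pads are 22 mm wide; open, the fingers measure 114 mm over their backs; the gripper's body (76 mm by 85 mm) begins 54 mm behind the grasp point. The pads swing forward as they close: fully open they stand 13 mm farther back than shut.
Start: joints at [-74.198, 4.979, 10.078, 95.1, 0, 90], TCP at [0.15, -0.529, 0.231] pointing down, gripper open.
Joint ranges: [-179.16, 179.16], [-48.56, 103.87], [-65.8, 70.77], [-126.05, 130.52], [-82.76, 87.17], [-180, 180]. Speed limits (degrees/s): [127.2, 127.2, 147.25, 180, 180, 180].

INTERFACE

Orientations are given as [roll, pitch, yaw] about the fixed x, y, z axes, in that order (R = Rz(yaw) Ry(pitch) Rx(roll)).
In Python, from workcell import bot, camera, camera_model, ticket gives the robot as it stands.
- The arm moves only by the tool send_rows, never from a script. Its argument "targets" is text: rows parted by semicolons, each of 5 numbers parted by spaces: the shift along the tool's x, y, z in mm, then the turn about the tool's z in degrees, then the closure in counts, from 0 (fully open) to 255 (shut). A call has 1 to 20 rows; each row is the pose to reach, as a shift and turn from the pose commanded when the call began, along the tool's axes at that moment; what a row does not reach only later rows make up. A row lasts 1/8 s, in which the tool goes at most 62.5 mm and 10.7 degrees, less where a joint would pass 70% of its speed; a pose out of reach is approached as far as the arm can. A call with a gripper value outside its range is refused whole. The fingers move at their own pace and stop on an object; "newtons" is the grip in N (left out, the last holds). Time passes only in rows, so rows that repeat a pose let the fingers close. It gives the time, the measured TCP pose, the force, the opening and the grip force at its end, in the units of the state.
- bot.get_obs(): the state, without advancing time (a new reading comes with each control period).
- camera(name): name is "scene" or "top" or "wrist"; returns the picture (384x512x3 uint8, blue, green, red); there is no depth.
- camera_model(name): a dict with "K" (3x3 intrinsics, pixels), "pose" (4x4, takes a point from camera to world coordinates); the wrist camera has in their place "T_tool_cam" (4x4, takes a point from camera to tool coordinates, whose origin is the TCP and whose axes are the flange's). Camera axes: x right, y down, z forward; pixel columns grow to the right and rows downward; lengths in m; the calibration is good to about 2 mm. A picture is of the moment at which its call begins: read the wrist's pose just before it. camera_model takes no time and is no camera call.
- ticket.job_done(): hands the job in; it is judged then, once.
The state is a dict: "time": time; "q": joint angles; "qd": joint speeds; "joint_efforts": joint torques, N m; "ee_pos": TCP position; "tcp_rot": TCP orientation; "wrist_force": force on the tool from outside, world axes, zero at the start; "torque": the same for the moment, N m; "opening": finger opening in m; "grasp_force": force on a finger pad.
Only numpy, scipy, OpenCV 4.12 (cv2) and the standard library are available. Lean on these libraries where they do the work, as an engineer would, in place of code of your own. Each camera call takes 0.05 s, during which the arm holds its last target. There are 200 camera calls.

TASK

Lock the drilling jig by turning its lock ring clockwise by the orange pin until the pin stands at the green mark, against its stop. Then take the orange-handled gauge from its rest, push its rod into the sloping guide tube until the brass collar stops against the mouth, and draw it right out again. Finish with the gauge still in the gripper: hold it level and still about 10 cm above the green mat, its tip over the white disc, ready to be read, and leave the other things on the bench alone.

Things in the scene. Friction and masses are not known exactly. Their poses are not given: they have to be found in the camera images.
- lock_ring (a joint): angle of the dark knurled lock ring on the drilling jig: grows clockwise seen from above; 0 = unlocked (pin at the red mark), 1.3 rad = locked (pin at the green mark, against its stop). It starts between 0 and 0.3 and stays where it is left; friction about 0.12 N m.
- lock_pin (a point): point to grip on the orange upright round pin (12 mm diameter) at the end of the lock ring's short arm, 50 mm from the ring's vertical axis; the pin's top is 15 mm above this point; the pin stands free of the arm from 29 mm below this point up, and the dial plate's top is 45 mm below.
- lock_axis (a point): point on the lock ring's vertical axis at the height of lock_pin (95 mm above the bench).
- guide_tube: steel guide tube fixed on the jig, sloping 20 degrees to the level, mouth upward and roughly to the robot's left. Origin: centre of the mouth, 115 mm above the bench; own z points out of the mouth along the axis. The mouth is a funnel (24 mm across inside the rim, 32 mm outside) that narrows within 14 mm to a 14 mm bore; 80 mm long, open below.
- jig: the fixed blue drilling jig, base 200 (own x) x 250 mm; the tube's mouth lies at own (40, -55, 115) mm, the lock ring's axis at (35, 70), and a pale workpiece board 20 mm thick and 100 mm high stands across it at x = -75 mm, beyond the tube's lower end. Origin on the bench.
- gauge_grip (a point): centre of the gauge's orange square handle (90 mm long, 20 x 20 mm), the place to grip. Own x runs along the gauge from handle to tip. The gauge (0.1 to 0.2 kg) is one rigid piece: handle, brass collar, steel rod. At the start it lies level on its rest with this point 50 mm above the bench.
- gauge_collar (a point): centre of the front face of the brass collar (28 mm diameter, 8 mm thick), 53 mm from gauge_grip towards the tip.
- gauge_tip (a point): tip end of the steel rod (10 mm diameter, slightly tapered at the tip), 123 mm from gauge_grip and 70 mm beyond the collar's face, marked with thin red rings.
- rest: wooden rest for the gauge, base 180 x 60 mm and 12 mm high, with two 10 mm thick, 40 mm wide open-topped forks that carry the handle's rear (40 mm behind gauge_grip) and the rod (85 mm ahead of it), up to 55 mm high. Origin at bench level right under gauge_grip's starting place; own x along the gauge towards its tip. Lift the gauge straight up.
- mat: flat green reading mat 160 x 130 x 3 mm with a white disc 80 mm across at its centre. Origin at the disc's centre, on the bench.
- tin: bystander: yellow-banded metal tin, 90 mm across, 110 mm tall; origin at its underside's centre
- glue: bystander: white glue bottle with red cap, 50 mm across, 130 mm tall; origin at its underside's centre
- mug: bystander: white mug, 76 mm across, 85 mm tall; origin at its underside's centre
- jar: bystander: glass jar with green lid, 60 mm across, 75 mm tall; origin at its underside's centre
- file: bystander: flat file with blue handle, 270 mm long, 24 mm high; origin at its underside's centre
- offcut: bystander: pale wood strip 160 x 35 x 18 mm; origin at its underside's centre
- block: bystander: dark wood block 70 x 45 x 25 mm; origin at its underside's centre
Not all that is in view belongs to the job. Of the things that look like the part that bears gauge_grip, the smaller one is meant.

How it is judged:
By the outcome, as a careful person would: the job done as asked, in the order asked, and still so for the second after the job is handed in, while the arm keeps its last pose, push and grip.
It also fails if it takes over 64 s, if anything falls off the work surface, if the arm or the gripper's body presses on something with over 40 N, if the wrist force passes 120 N, or if a joint passes its speed limit or range.

## Working session

There is one attempt and no reset: what is moved stays moved. The work goes in short steps, Python scripts to look and compute and a tool call to move; the robot and the scene stay as the last step left them, time stands still between calls to the robot, and variables do not carry over. Pictures are saved under pics/ and viewed, at most 10 in all, crops included, and the job is handed in when it is done.

Besides the shell and the picture viewer there is one more tool, called after "Emit:" as name(argument=value, ...) on one line, values as JSON. send_rows: Moves the arm, as the interface text tells. Its arguments: {"type":"object","properties":{"targets":{"type":"string"},"newtons":{"type":"number"}},"required":["targets"]}

```bash
mkdir -p pics; ls; python3 - <<'E'
from workcell import bot,camera,camera_model
import cv2,numpy as np
a=camera("scene");b=camera("top")
cv2.imwrite("pics/scene.png",a);cv2.imwrite("pics/top.png",b)
for n in("scene","top","wrist"):print(n,camera_model(n))
o=bot.get_obs();print(o,bot.hold_point_z)
E
```

```text
pics
scene {'K': array([[431.50057506,   0.        , 257.05068836],
       [  0.        , 431.50057506, 191.47467913],
       [  0.        ,   0.        ,   1.        ]]), 'pose': array([[ 0.43593196,  0.6072187 , -0.66426559,  1.64097775],
       [ 0.89990491, -0.3036106 ,  0.31303635, -0.50898153],
       [-0.01159655, -0.73423842, -0.67879265,  1.16639948],
       [ 0.        ,  0.        ,  0.        ,  1.        ]])}
top {'K': array([[420.10273067,   0.        , 254.49306639],
       [  0.        , 420.10273067, 195.63599493],
       [  0.        ,   0.        ,   1.        ]]), 'pose': array([[-9.75060352e-03, -9.88530096e-01,  1.50708907e-01,
         3.42103124e-01],
       [-9.99952458e-01,  9.62649362e-03, -1.55306874e-03,
         5.67220571e-03],
       [ 8.44568578e-05, -1.50716886e-01, -9.88576964e-01,
         1.65427608e+00],
       [ 0.00000000e+00,  0.00000000e+00,  0.00000000e+00,
         1.00000000e+00]])}
wrist {'K': array([[300.25328454,   0.        , 258.07485788],
       [  0.        , 300.25328454, 194.31357517],
       [  0.        ,   0.        ,   1.     
[... 368 characters left out ...]
me': 0.1, 'q': array([-7.41973188e+01,  5.00858804e+00,  1.00387513e+01,  9.50995941e+01,
       -7.57402495e-04,  9.00000135e+01]), 'qd': array([-2.75467792e-02, -5.84787194e-02,  1.37911684e-01, -5.51499986e-05,
       -9.18940852e-03,  4.17077674e-02]), 'joint_efforts': array([-1.37121846e-03, -5.21564233e+01,  4.65652764e+01,  1.60610379e-02,
       -7.01715226e-05,  4.25954866e-06]), 'ee_pos': array([ 0.14971899, -0.52901504,  0.23064566]), 'tcp_rot': array([-1.79930569e+02,  7.57418252e-04,  1.58026687e+01]), 'wrist_force': array([-0.30558786,  0.64737627,  0.69475863]), 'torque': array([ 0.01109637, -0.04684573,  0.01826076]), 'grasp_force': 0.0, 'opening': 0.08549521687011602} 0.0187
```

View pics/scene.png

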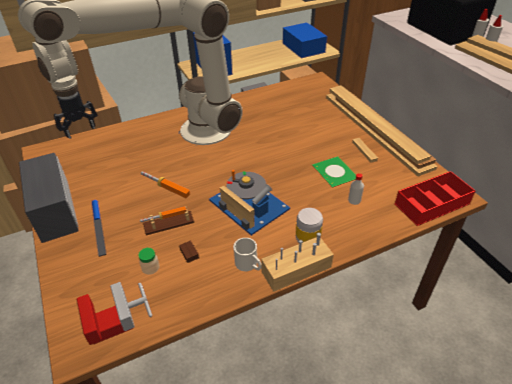

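View pics/top.png

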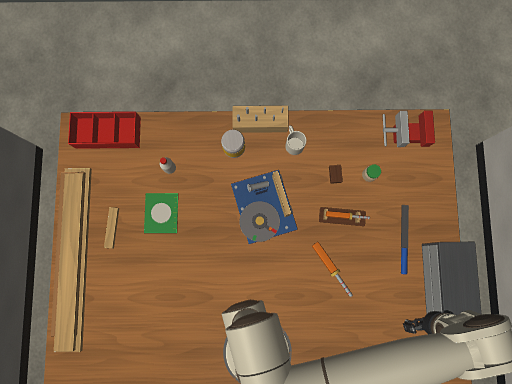

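The scene and top pictures show the jig at top (265,207), with the lock ring at (260,221) and the tube at about (258,187). There are two orange-handled things. One lies on the wooden rest at top (343,216); the other is a bigger one lying loose on the bench at top (330,268). The one on the rest fits, since it is the smaller one. The mat is at top (161,213). I'll enlarge to confirm.

```bash
python3 - <<'E'
import cv2,numpy as np
b=cv2.imread("pics/top.png");a=cv2.imread("pics/scene.png")
c1=cv2.resize(b[165:245,225:305],(400,400),interpolation=cv2.INTER_CUBIC)
c2=cv2.resize(b[200:300,300:380][:100],(320,400),interpolation=cv2.INTER_CUBIC)
cv2.imwrite("pics/crop1.png",np.hstack([c1,c2]))
cv2.imwrite("pics/crop2.png",cv2.resize(a[160:240,130:290],(800,400),interpolation=cv2.INTER_CUBIC))
E
```

```text
(no output)
```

View pics/crop1.png

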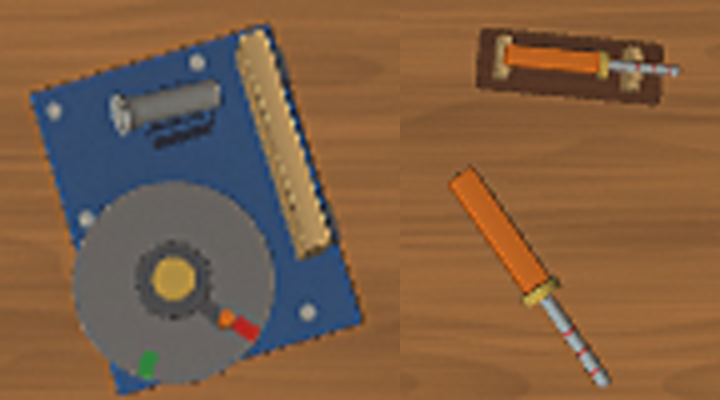

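View pics/crop2.png

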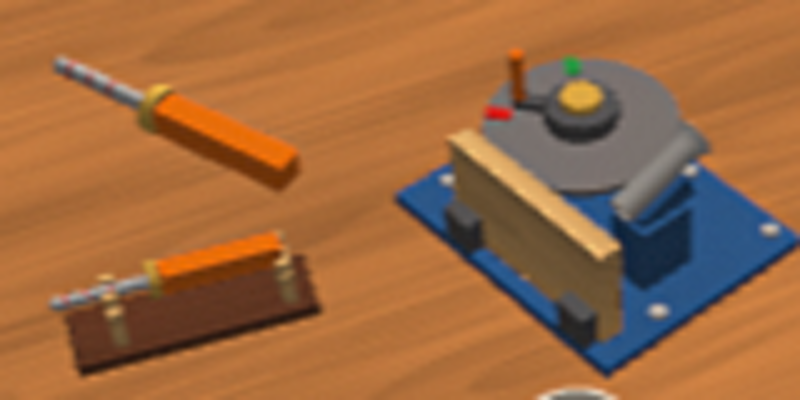

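Top crop: the gauge on the rest has a handle about 18 px long, while the bench one is about 28 px. The smaller one on the rest is the gauge, with its tip to the right. On the jig, the pin stands just left of the red mark at crop (228,318), the green mark is at (148,362), and the funnel is at (120,113). The scene crop agrees, with the pin at (516,52).

Next I'll measure from these two views.

```bash
cat > h.py <<'E'
import cv2,numpy as np
from workcell import bot,camera,camera_model
from scipy.spatial.transform import Rotation as R
def tool_T(o):
    T=np.eye(4);T[:3,:3]=R.from_euler('xyz',o['tcp_rot'],degrees=True).as_matrix();T[:3,3]=o['ee_pos'];return T
def cam(name,o=None):
    m=camera_model(name);return m['K'],(m['pose'] if name!='wrist' else tool_T(o)@m['T_tool_cam'])
def ray(c,p):
    K,T=c;d=T[:3,:3]@np.linalg.solve(K,[p[0],p[1],1.]);return T[:3,3],d
def onz(c,p,z):
    o,d=ray(c,p);return o+d*(z-o[2])/d[2]
def tri(c1,p1,c2,p2):
    o1,d1=ray(c1,p1);o2,d2=ray(c2,p2)
    s=np.linalg.lstsq(np.c_[d1,-d2],o2-o1,rcond=None)[0]
    a,b=o1+d1*s[0],o2+d2*s[1];return (a+b)/2,np.linalg.norm(a-b)
def proj(c,P):
    K,T=c;q=K@(T[:3,:3].T@(np.asarray(P)-T[:3,3]));return q[:2]/q[2]
def blobs(im,lo,hi,amin=4):
    m=cv2.inRange(cv2.cvtColor(im,cv2.COLOR_BGR2HSV),lo,hi)
    n,l,s,c=cv2.connectedComponentsWithStats(m)
    return m,l,[(i,s[i],c[i]) for i in range(1,n) if s[i][4]>=amin]
E
python3 - <<'E'
from h import *
np.set_printoptions(precision=4,suppress=True)
b=cv2.imread("pics/top.png");a=cv2.imread("pics/scene.png");ct=cam("top");cs=cam("scene")
for n,im,c in(("top",b,ct),("scene",a,cs)):
  for nm,lo,hi in(("orange",(5,190,150),(14,255,255)),("gold",(18,110,90),(28,255,255)),("blue",(100,110,50),(120,255,255)),("green",(55,120,60),(75,255,255)),("red",(0,150,100),(4,255,255)),("white",(0,0,200),(180,40,255))):
    m,l,B=blobs(im,lo,hi,5)
    for i,s,ce in B:
      if s[4]>8000: continue
      r=cv2.minAreaRect(np.argwhere(l==i)[:,::-1].astype(np.float32))
      print(n,nm,s,ce,np.array(r[0]),np.array(r[1]),r[2])
# funnel: mouth approx in top crop -> px
p=(225+120/5,165+113/5);print("mouth",onz(ct,p,.115))
E
```

```text
top orange [326 211  24   7 115] [337.7217 214.2783] [337.5656 214.2787] [23.2677  4.7984] 5.19442892074585
top orange [269 227   3   3   7] [270.     228.2857] [270. 228.] [2. 2.] 90.0
top orange [312 242  25  31 240] [323.9958 257.1333] [323.9933 257.2047] [33.5885  7.1273] 55.00798034667969
top gold [ 233  106   55   26 1116] [260.5421 118.0681] [260.  118.5] [25. 54.] 90.0
top gold [444 109   5   1   5] [446. 109.] [446. 109.] [4. 0.] 180.0
top gold [212 111   5   1   5] [214. 111.] [214. 111.] [4. 0.] 180.0
top gold [328 110   5   1   5] [330. 110.] [330. 110.] [4. 0.] 180.0
top gold [223 149  15   8  48] [230.2083 153.5833] [229.7439 153.1951] [14.9464  5.3779] 12.094757080078125
top gold [ 65 168  25  13 113] [ 79.708  171.0442] [ 77. 174.] [12. 24.] 90.0
top gold [273 171  18  46 236] [281.3051 193.7881] [280.9089 193.3731] [45.6455  6.916 ] 72.75853729248047
top gold [  54  173   29  179 3012] [ 68.2304 263.4754] [ 67.9297 262.0502] [ 19.2962 178.928 ] 3.094058036804199
top gold [ 74 182  15 169 603] [ 82.0415 269.7894] [ 82.4188 266.0927] [  5.8568 168.5554] 3.7395033836364
[... 7944 characters left out ...]
  21.5] [5. 3.] 90.0
scene red [ 399  171   76   55 1397] [436.2827 197.9692] [438.2932 195.4827] [38.996  70.3785] 68.19859313964844
scene red [357 174   5   4  19] [359.1053 175.4211] [359.  175.5] [3. 4.] 90.0
scene red [227 181   5   3  12] [228.9167 182.25  ] [229. 182.] [2. 4.] 90.0
scene red [395 202  10  11  19] [398.8421 207.2105] [399.0028 207.4475] [13.4536  1.3379] 48.01278305053711
scene red [  77  294   44   45 1000] [ 96.088 316.821] [ 99.1923 314.9615] [45.8912 38.0465] 78.69007110595703
scene white [326 166  19  11 156] [334.4872 170.5449] [335. 171.] [18. 10.] 0.0
scene white [299 208  23  16 287] [309.77   215.7909] [310.  215.5] [15. 22.] 90.0
mouth [0.6072 0.0234 0.115 ]
```

```bash
python3 - <<'E'
from h import *
np.set_printoptions(precision=4,suppress=True)
ct=cam("top");cs=cam("scene")
print("gold",tri(ct,(259.2,220.4),cs,(245.7,179.2)))
print("pin",onz(ct,(270,228.3),.105))
print("mat",onz(ct,(160.4,212.5),.003))
print("green",tri(ct,(254.2,237.5),cs,(244,173)),"red",tri(ct,(273.75,230.2),cs,(228.9,182.2)))
print("gauge grip",onz(ct,(337.6,214.3),.058))
a=onz(ct,(324.9,213.8),.05);b=onz(ct,(300+674/4,200+71/4),.05);print("gauge rearfork/tip",a,b,np.degrees(np.arctan2(*(b-a)[[1,0]])))
q=cv2.boxPoints(((263.45,206.35),(63.56,49.33),71.565));print([onz(ct,p,.012) for p in q],onz(ct,(263.45,206.35),.012))
E
```

```text
gold (array([ 0.4885, -0.0135,  0.0729]), np.float64(0.0002369084718692453))
pin [ 0.4559 -0.0527  0.105 ]
mat [0.5301 0.3756 0.003 ]
green (array([0.4259, 0.0065, 0.049 ]), np.float64(0.0013409439340304255)) red (array([ 0.4524, -0.0693,  0.0509]), np.float64(0.0007034479260055821))
gauge grip [ 0.5103 -0.3134  0.058 ]
gauge rearfork/tip [ 0.5135 -0.2663  0.05  ] [ 0.493  -0.8161  0.05  ] -92.14263649621225
[array([0.6402, 0.0999, 0.012 ]), array([ 0.7016, -0.0871,  0.012 ]), array([ 0.4602, -0.1613,  0.012 ]), array([0.4014, 0.022 , 0.012 ])] [ 0.5494 -0.0318  0.012 ]
```

Emit:
send_rows(targets="504 -386 0 -34 0;504 -386 0 -34 0;504 -386 0 -34 0;504 -386 0 -34 0;504 -386 0 -34 0;504 -386 0 -34 0;504 -386 0 -34 0;504 -386 0 -34 0;504 -386 0 -34 0;504 -386 0 -34 0;504 -386 0 -34 0;504 -386 0 -34 0;504 -386 0 -34 0;504 -386 0 -34 0;504 -386 0 -34 0")

```text
time: 1.98
ee_pos: [0.5293, -0.0214, 0.2316]
tcp_rot: [180.0, -0.0, 49.7]
wrist_force: [0.1, 0.1, 1.2]
opening: 0.0857
grasp_force: 0.0
```

```bash
python3 - <<'E'
from h import *
np.set_printoptions(precision=4,suppress=True)
o=bot.get_obs();w=camera("wrist");cv2.imwrite("pics/w1.png",w)
import pickle;pickle.dump(o,open("w1.pkl","wb"))
print(o['time'],o['ee_pos'],o['tcp_rot'],o['q'],o['qd'])
cv2.imwrite("pics/w1v.png",cv2.resize(w,(768,576)))
E
```

```text
1.975 [ 0.5293 -0.0214  0.2316] [179.9722  -0.0167  49.7256] [ -2.3091   2.1577   7.1515  94.9616  -0.0039 127.9653] [ 0.4656  0.145   0.2113 -0.0532 -0.0224  0.033 ]
```

View pics/w1v.png

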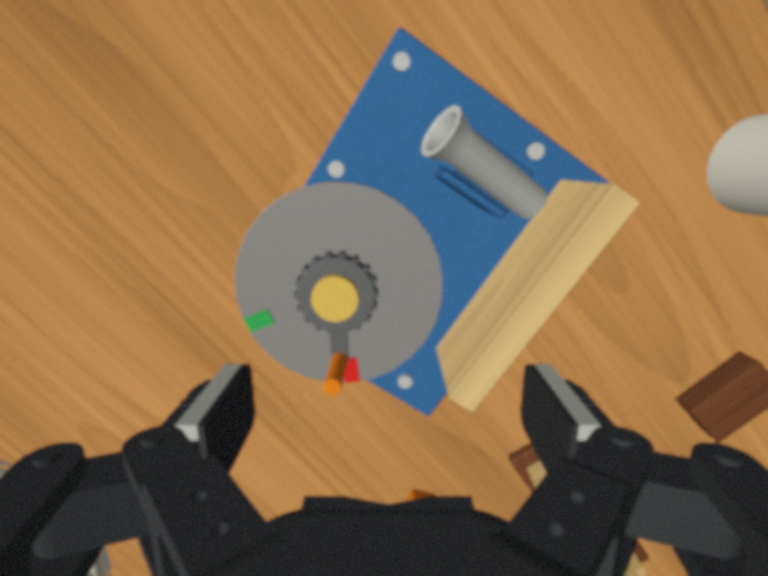

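The wrist view (768-wide) shows the pin from base (338,355) to top (332,388), the gold hub at (334,299), the funnel mouth at about (442,132) with the tube running to lower right, and the board edge. The red mark is at (351,369) and the green at (259,320).

```bash
python3 - <<'E'
from h import *
import pickle
np.set_printoptions(precision=4,suppress=True)
o=pickle.load(open("w1.pkl","rb"));w=cv2.imread("pics/w1.png");cw=cam("wrist",o);ct=cam("top")
m,l,B=blobs(w,(16,120,120),(28,255,255),200)
for i,s,c in B: print("gold",s,c,onz(cw,c,.073))
m,l,B=blobs(w,(3,190,120),(16,255,255),30)
for i,s,c in B: print("orange",s,c)
m,l,B=blobs(w,(55,120,60),(75,255,255),30)
for i,s,c in B: print("green",s,c,onz(cw,c,.05))
m,l,B=blobs(w,(0,180,100),(2,255,255),20)
for i,s,c in B: print("red",s,c,onz(cw,c,.05))
print("pintop",onz(cw,(332/1.5,387/1.5),.11),tri(cw,(332/1.5,387/1.5),ct,(270,228.3)))
print("mouth",onz(cw,(442/1.5,132/1.5),.115),tri(cw,(442/1.5,132/1.5),ct,(249,187.6)))
for p in((457,106),(427,157)):print(onz(cw,np.array(p)/1.5,.115))
for p in((401,27),(608,182),(430,416)):print("corner",onz(cw,np.array(p)/1.5,.01))
cv2.imwrite("pics/w1m.png",cv2.resize(w[60:150,270:380],(770,630)[:2],interpolation=cv2.INTER_CUBIC)[:590])
E
```

```text
gold [  0   1  31  41 367] [13.     22.6649] [0.4555 0.2302 0.073 ]
gold [    0     0   512   346 74338] [239.3132 153.0832] [0.5332 0.0105 0.073 ]
gold [208 183  31  32 752] [222.8085 198.5306] [ 0.4886 -0.0141  0.073 ]
gold [483 274  29  38 413] [502.7458 291.8935] [ 0.6591 -0.306   0.073 ]
gold [ 73 360  26  24 274] [ 84.8978 373.2993] [ 0.2024 -0.0721  0.073 ]
gold [423 360  30  24 261] [437.6552 374.9847] [ 0.5393 -0.3616  0.073 ]
orange [216 236  12  27 188] [222.1968 251.1277]
orange [272 327   7   7  32] [274.8438 329.6562]
green [164 207  18  13 146] [172.2466 213.2808] [0.426  0.0068 0.05  ]
red [230 239   9  15  93] [233.871  246.6667] [ 0.452  -0.0701  0.05  ]
pintop [ 0.4574 -0.0526  0.11  ] (array([ 0.456 , -0.0531,  0.1072]), np.float64(0.0009181182691624713))
mouth [0.6087 0.0241 0.115 ] (array([0.6122, 0.0235, 0.0867]), np.float64(0.00043584092593969254))
[0.623  0.0292 0.115 ]
[0.5942 0.0192 0.115 ]
corner [0.6442 0.0966 0.01  ]
corner [ 0.6989 -0.0924  0.01  ]
corner [ 0.4616 -0.1638  0.01  ]
```

View pics/w1m.png

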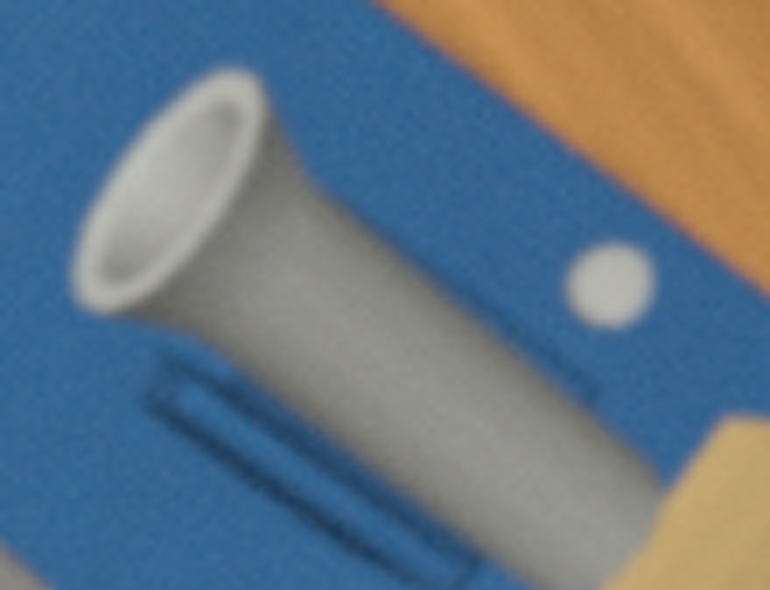

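Emit:
send_rows(targets="-71 -35 50 10 120;-71 -35 50 10 120;-71 -35 50 10 120;-71 -35 50 10 120;-71 -35 100 10 120;-71 -35 130 10 120;-71 -35 155 10 120;-71 -35 155 10 120;-71 -35 155 10 255;-71 -35 155 10 255;-71 -35 155 10 255;-71 -35 155 10 255;-71 -35 155 10 255;-71 -35 155 10 255", newtons=50)

```text
time: 3.78
ee_pos: [0.458, -0.0521, 0.0778]
tcp_rot: [179.9, -0.1, 39.8]
wrist_force: [0.3, 1.0, 6.8]
opening: 0.0102
grasp_force: 48.7
```

```bash
python3 - <<'E'
import numpy as np
y=np.radians(39.8);X=np.array([np.cos(y),np.sin(y)]);Y=np.array([np.sin(y),-np.cos(y)])
P=lambda a:.05*np.array([np.cos(np.radians(a)),np.sin(np.radians(a))])
for a in list(range(-135,-199,-6))+[-198,-200,-202]:
    d=(P(a)-P(-129))*1000;print(a,round(d@X,1),round(d@Y,1),round((-129-a)*30/72,1))
E
```

```text
-135 -0.7 -5.2 2.5
-141 -0.9 -10.4 5.0
-147 -0.6 -15.6 7.5
-153 0.3 -20.8 10.0
-159 1.7 -25.8 12.5
-165 3.7 -30.7 15.0
-171 6.1 -35.3 17.5
-177 9.0 -39.7 20.0
-183 12.4 -43.7 22.5
-189 16.1 -47.3 25.0
-195 20.2 -50.6 27.5
-198 22.4 -52.0 28.8
-200 23.9 -52.9 29.6
-202 25.4 -53.8 30.4
```

Emit:
send_rows(targets="-0.7 -5.2 0 2.5 255;-0.9 -10.4 0 5 255;-0.6 -15.6 0 7.5 255;0.3 -20.8 0 10 255;1.7 -25.8 0 12.5 255;3.7 -30.7 0 15 255;6.1 -35.3 0 17.5 255;9 -39.7 0 20 255;12.4 -43.7 0 22.5 255;16.1 -47.3 0 25 255;20.2 -50.6 0 27 255;22.4 -52 0 27 255;22.4 -52 0 27 255")

```text
time: 5.4
ee_pos: [0.4412, 0.0012, 0.0776]
tcp_rot: [179.9, -0.0, 12.7]
wrist_force: [-3.2, -5.9, 8.2]
opening: 0.0107
grasp_force: 49.9
```

Emit:
send_rows(targets="1 -1.7 0 0 255;2 -3.4 0 0 255;2 -3.4 0 0 255;2 -3.4 0 0 255")

```text
time: 5.9
ee_pos: [0.4414, 0.0031, 0.0775]
tcp_rot: [179.6, 0.1, 12.7]
wrist_force: [-9.7, -17.6, 10.7]
opening: 0.0106
grasp_force: 50.5
```

Emit:
send_rows(targets="2 -3.4 0 0 120;2 -3.4 0 0 110;2 -3.4 0 0 100;2 -3.4 0 0 100;2 -3.4 -40 0 100;2 -3.4 -90 0 100;50 0 -140 -20 100;133 2 -165 -93 60;133 2 -165 -93 60;133 2 -165 -93 60;133 2 -165 -93 60;133 2 -165 -93 60;133 2 -165 -93 60;133 2 -165 -93 60;133 2 -165 -93 60;133 2 -165 -93 60;133 2 -165 -93 60;133 2 -165 -93 60")

```text
time: 8.15
ee_pos: [0.5723, 0.0334, 0.2413]
tcp_rot: [-180.0, -0.0, 105.7]
wrist_force: [-0.7, -0.8, 0.4]
opening: 0.0655
grasp_force: 0.0
```

```bash
python3 - <<'E'
from h import *
np.set_printoptions(precision=4,suppress=True)
o=bot.get_obs();w=camera("wrist");cv2.imwrite("pics/w2.png",w)
import pickle;pickle.dump(o,open("w2.pkl","wb"))
print(o['time'],o['ee_pos'],o['tcp_rot'],o['q'],abs(o['qd']).max())
cv2.imwrite("pics/w2v.png",cv2.resize(w,(768,576)))
E
```

```text
8.15 [0.5723 0.0334 0.2413] [-179.9985   -0.0017  105.7147] [ 3.3399  8.4882 15.0404 96.554   0.0014 77.6252] 0.5100983425102108
```

View pics/w2v.png

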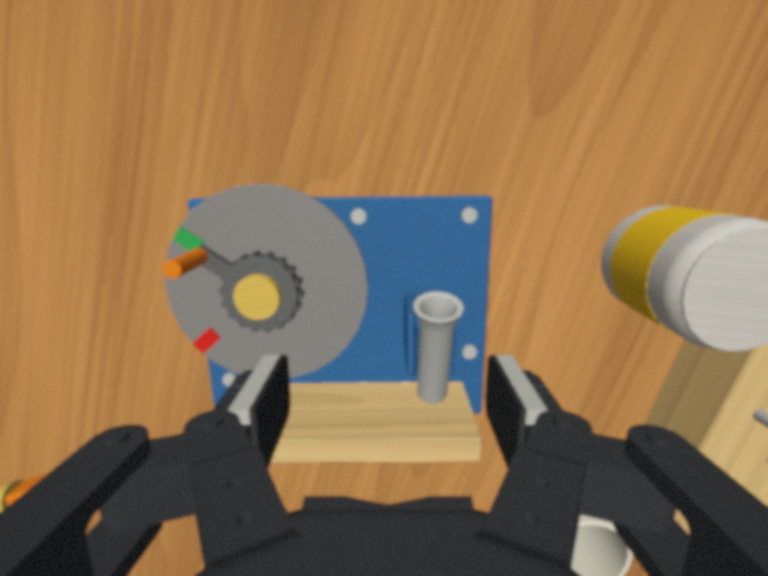

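The wrist view shows the pin now on the line from the hub to the green mark: top at (172,270), green at (189,239). The funnel mouth is at about (438,307) and the tube runs straight down the image to about (433,395). Tin and mug are well clear.

```bash
python3 - <<'E'
from h import *
import pickle
np.set_printoptions(precision=4,suppress=True)
o=pickle.load(open("w2.pkl","rb"));w=cv2.imread("pics/w2.png");cw=cam("wrist",o);ct=cam("top")
A=np.array([.4886,-.0141])
p=onz(cw,np.array((172,270))/1.5,.11);print("pin",p,np.degrees(np.arctan2(*(p[:2]-A)[::-1])))
for nm,lo,hi,z in(("green",(55,120,60),(75,255,255),.05),("red",(0,180,100),(2,255,255),.05),("gold",(16,120,120),(28,255,255),.073)):
    m,l,B=blobs(w,lo,hi,60)
    for i,s,c in B:
        if s[4]<900: q=onz(cw,c,z);print(nm,q,np.degrees(np.arctan2(*(q[:2]-A)[::-1])))
print("mouth",onz(cw,np.array((438,307))/1.5,.115),"end",onz(cw,np.array((433,390))/1.5,.095), [onz(cw,np.array(q)/1.5,.115) for q in((413,307),(463,307))])
# tube silhouette: grey low saturation columns per row
hsv=cv2.cvtColor(w,cv2.COLOR_BGR2HSV)
for r in range(194,256,6):
    c=[x for x in range(268,315) if hsv[r,x,1]<70];print(r,c[0],c[-1],end=' | ')
m=(hsv[...,1]<70)
E
```

```text
pin [0.4424 0.0014 0.11  ] 161.4173712701993
green [0.4251 0.007  0.05  ] 161.60449636591008
red [ 0.4523 -0.0694  0.05  ] -123.3127371987402
gold [ 0.4887 -0.0147  0.073 ] -84.50488218450514
gold [ 0.4552 -0.263   0.073 ] -97.64283073281024
mouth [0.6088 0.0247 0.115 ] end [ 0.628  -0.0411  0.095 ] [array([0.5936, 0.0204, 0.115 ]), array([0.6239, 0.0289, 0.115 ])]
194 285 296 | 200 276 306 | 206 275 308 | 212 279 305 | 218 280 302 | 224 280 301 | 230 280 314 | 236 279 314 | 242 279 299 | 248 279 298 | 254 268 308 |
```

Emit:
send_rows(targets="-315 -148 0 19 0;-315 -148 0 19 0;-315 -148 0 19 0;-315 -148 0 19 0;-315 -148 0 19 0;-315 -148 0 19 0;-315 -148 0 19 0;-315 -148 0 19 0;-315 -148 0 19 0;-315 -148 0 19 0")

```text
time: 9.45
ee_pos: [0.516, -0.309, 0.2415]
tcp_rot: [180.0, 0.0, 86.9]
wrist_force: [0.1, -0.6, -0.1]
opening: 0.0855
grasp_force: 0.0
```

```bash
python3 - <<'E'
from h import *
np.set_printoptions(precision=4,suppress=True)
o=bot.get_obs();w=camera("wrist");cv2.imwrite("pics/w3.png",w)
import pickle;pickle.dump(o,open("w3.pkl","wb"))
cw=cam("wrist",o);ct=cam("top")
print(o['time'],o['ee_pos'],o['tcp_rot'],o['q'],abs(o['qd']).max())
m,l,B=blobs(w,(3,190,120),(15,255,255),100)
for i,s,c in B:
    r=cv2.minAreaRect(np.argwhere(l==i)[:,::-1].astype(np.float32))
    q=cv2.boxPoints(r);print("orange",s,c,r,onz(cw,r[0],.06));print([onz(cw,p,.06) for p in q])
cv2.imwrite("pics/w3v.png",cv2.resize(w,(768,576)))
E
```

```text
9.45 [ 0.516  -0.309   0.2415] [179.9823   0.004   86.8823] [-30.9164  12.5317  19.7223  97.1731   0.0047  62.2013] 0.22778181842401554
orange [  67   94   97   83 1564] [115.3491 139.0211] ((115.61849212646484, 134.99932861328125), (24.982872009277344, 108.96233367919922), 51.009002685546875) [ 0.3679 -0.2587  0.06  ]
[array([ 0.3085, -0.2819,  0.06  ]), array([ 0.4114, -0.2167,  0.06  ]), array([ 0.4248, -0.2366,  0.06  ]), array([ 0.3209, -0.3042,  0.06  ])]
orange [ 243  137   22   79 1037] [253.864  177.3047] ((253.33395385742188, 175.81886291503906), (19.67706298828125, 78.05669403076172), 2.4895529747009277) [ 0.5117 -0.3111  0.06  ]
[array([ 0.4959, -0.3554,  0.06  ]), array([ 0.5056, -0.2678,  0.06  ]), array([ 0.5265, -0.2698,  0.06  ]), array([ 0.5183, -0.3577,  0.06  ])]
```

View pics/w3v.png

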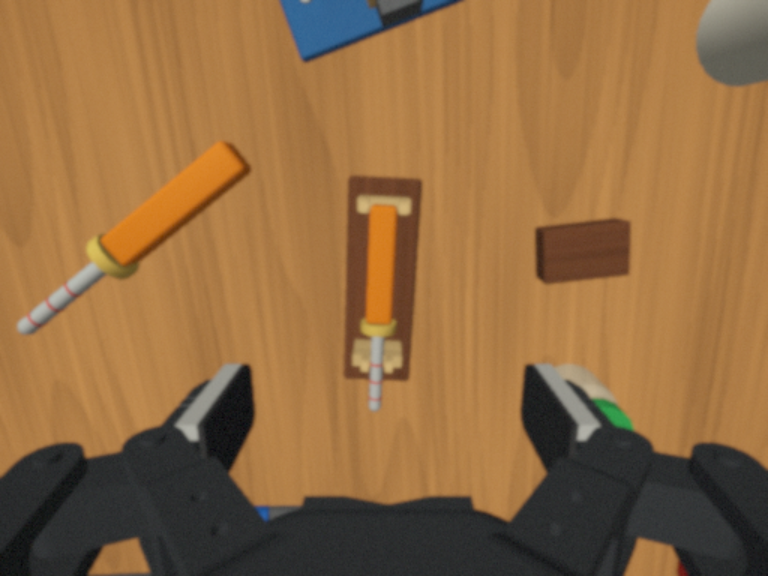

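The wrist view shows the gauge on its rest: handle (383,205) to (378,323), collar at (377,328), tip at (374,407). The bigger look-alike is at the left.

```bash
python3 - <<'E'
from h import *
import pickle
np.set_printoptions(precision=4,suppress=True)
o=pickle.load(open("w3.pkl","rb"));cw=cam("wrist",o)
t=onz(cw,np.array((374.5,408))/1.5,.052);a=onz(cw,np.array((383,206))/1.5,.06);f=onz(cw,np.array((378,323))/1.5,.06)
print(t,a,f)
d=(t-a)[:2];print(np.degrees(np.arctan2(d[1],d[0])),np.hypot(*d));d/=np.hypot(*d)
G=t[:2]-.123*d;print("grip",G,f[:2]-.045*d)
y=np.radians(86.88);e=G-o['ee_pos'][:2];print(e@[np.cos(y),np.sin(y)],e@[np.sin(y),-np.cos(y)])
E
```

```text
[ 0.4997 -0.4346  0.052 ] [ 0.5163 -0.2693  0.06  ] [ 0.5074 -0.3572  0.06  ]
-95.73949897514943 0.1660657138730582
grip [ 0.512  -0.3122] [ 0.5119 -0.3125]
-0.0033795775258928813 -0.0038434722691301705
```

Emit:
send_rows(targets="-3.4 -3.8 60 2.6 0;-3.4 -3.8 120 2.6 0;-3.4 -3.8 170 2.6 0;-3.4 -3.8 195 2.6 0;-3.4 -3.8 210 2.6 0;-3.4 -3.8 210 2.6 0;-3.4 -3.8 210 2.6 255;-3.4 -3.8 210 2.6 255;-3.4 -3.8 210 2.6 255;-3.4 -3.8 210 2.6 255;-3.4 -3.8 210 2.6 255;-3.4 -3.8 210 2.6 255;-3.4 -3.8 210 2.6 255", newtons=30)

```text
time: 11.12
ee_pos: [0.512, -0.3134, 0.0318]
tcp_rot: [180.0, 0.0, 84.2]
wrist_force: [0.9, 0.3, 5.7]
opening: 0.0196
grasp_force: 32.5
```

Emit:
send_rows(targets="0 0 -10 0 255;0 0 -25 0 255;0 0 -50 0 255;0 0 -90 0 255;0 0 -130 0 255;0 0 -150 0 255;0 0 -150 0 255")

```text
time: 12.0
ee_pos: [0.5123, -0.3136, 0.1836]
tcp_rot: [179.8, 0.1, 84.2]
wrist_force: [0.3, -0.3, -1.7]
opening: 0.0195
grasp_force: 31.7
```

```bash
cat >> h.py <<'E'
def gauge_tilt(verbose=True):
    """tilt of held gauge (deg, tip up +) from scene + top views: handle blob axis; compare ends at known yaw"""
    o=bot.get_obs();a=camera("scene");c=cam("scene");T=tool_T(o)
    G=T[:3,3]-T[:3,2]*bot.hold_point_z; d=-T[:3,0]
    m,l,B=blobs(a,(3,170,90),(16,255,255),20)
    g=proj(c,G)
    i,s,ce=min(B,key=lambda b:np.linalg.norm(b[2]-g))
    pts=np.argwhere(l==i)[:,::-1].astype(np.float32)
    vx,vy,x0,y0=cv2.fitLine(pts,cv2.DIST_L2,0,.01,.01).ravel()
    ang=np.arctan2(vy,vx)%np.pi
    best=min(np.arange(-40,41,.5),key=lambda t:abs((np.arctan2(*(proj(c,G+.05*(np.cos(np.radians(t))*d+np.sin(np.radians(t))*np.array([0,0,1])))-g)[::-1])-ang+np.pi/2)%np.pi-np.pi/2))
    if verbose:print(o['time'],o['ee_pos'],o['tcp_rot'][2],"blob",s,ce,"exp",g,"TILT",best)
    return best,a
E
python3 - <<'E'
from h import *
t,a=gauge_tilt();cv2.imwrite("pics/s2.png",a)
E
```

```text
12.0 [ 0.51233846 -0.31362241  0.18363136] 84.20007835811886 blob [   22    71   465   313 51928] [207.63408951 216.75290787] exp [167.23026409 180.62860689] TILT -11.5
```

```bash
sed -i 's/(3,170,90),(16,255,255),20)/(5,195,130),(14,255,255),20)/' h.py; python3 - <<'E'
from h import *
t,a=gauge_tilt()
c=cam("scene")
x,y=167,180
cv2.imwrite("pics/s2c.png",cv2.resize(a[y-50:y+50,x-65:x+65],(780,600),interpolation=cv2.INTER_CUBIC))
E
```

```text
12.05 [ 0.5118931  -0.31334724  0.18184474] 84.19991347685186 blob [154 179  11   6  41] [158.87804878 181.63414634] exp [167.34630056 180.93073754] TILT 0.5
```

View pics/s2c.png

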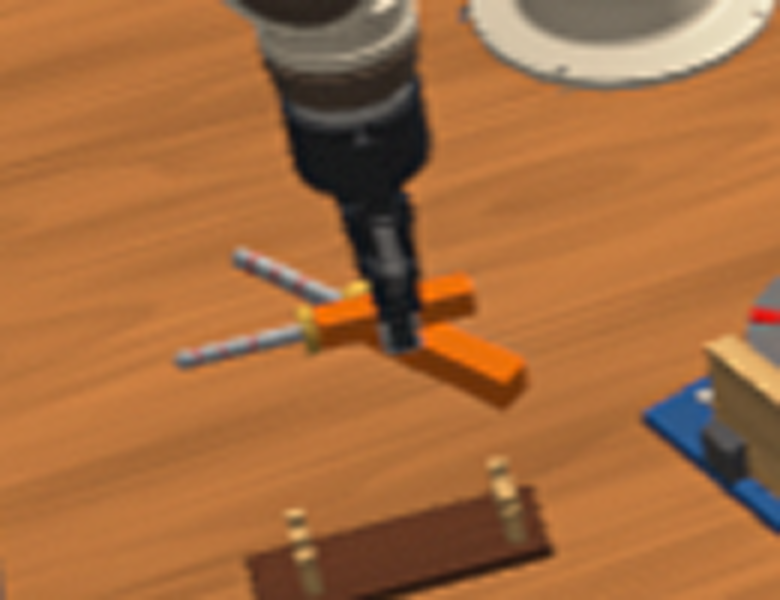

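The gauge is held level (handle and rod in line, tip at crop (182,358)) and it does not droop. I'll carry it to a spot in front of the funnel.

Emit:
send_rows(targets="50 0 -10 0 255;110 0 -10 -5 255;170 0 -10 -10 255;230 0 -10 -15 255;290 0 -10 -20 255;350 0 -10 -22 255;400 1 -10 -22 255;450 1 -10 -22 255;480 1 -10 -22 255;497 1 -10 -22 255;497 1 -10 -22 255;497 1 30 -22 255;497 1 60 -22 255;497 1 70 -22 255;497 1 70 -22 255")

```text
time: 13.98
ee_pos: [0.5628, 0.1803, 0.1113]
tcp_rot: [-180.0, 0.0, 106.1]
wrist_force: [0.0, -0.4, -0.5]
opening: 0.0195
grasp_force: 31.6
```

```bash
python3 - <<'E'
from h import *
np.set_printoptions(precision=4,suppress=True)
o=bot.get_obs();t=camera("top");s=camera("scene");cv2.imwrite("pics/t4.png",t);cv2.imwrite("pics/s4.png",s)
print(o['ee_pos'],o['tcp_rot'],abs(o['qd']).max())
M=np.array([.6088,.0246,.115]);h=np.array([np.cos(np.radians(106.2)),np.sin(np.radians(106.2)),0])
c=np.cos(np.radians(20));s_=np.sin(np.radians(20));u=h*c+np.array([0,0,s_])
y=np.radians(o['tcp_rot'][2]);X=np.array([np.cos(y),np.sin(y),0]);Y=np.array([np.sin(y),-np.cos(y),0]);Z=np.array([0,0,-1])
off=np.array([0,0,.0182])
def row(n,grip):
    d=(grip-off-o['ee_pos'])*1000;print(n,np.round([d@X,d@Y,d@Z],1))
for k in(-.01,0,.01): row("level tip depth %g"%k,M+[0,0,-.002]-k*h+.123*h)
for i in range(1,7):
    t=np.radians(20*i/6);tip=M-u*(.010+.002*i)-np.array([0,0,.002*(1-i/6)])
    row("tilt %g"%np.degrees(t),tip+.123*(h*np.cos(t)+np.array([0,0,np.sin(t)])))
for dep in(.03,.04,.05,.06,.066,.07,.072,.074):row("depth %g"%dep,M+u*(.123-dep))
E
```

```text
[0.5628 0.1803 0.1113] [-179.965     0.0069  106.1472] 1.9524176598946745
level tip depth -0.01 [-29.4   0.8  16.5]
level tip depth 0 [-39.4   0.8  16.5]
level tip depth 0.01 [-49.4   0.8  16.5]
tilt 3.33333 [-50.8   0.8  13.2]
tilt 6.66667 [-53.4   0.8   6.4]
tilt 10 [-56.3   0.8  -0.3]
tilt 13.3333 [-59.6   0.8  -7. ]
tilt 16.6667 [-63.3   0.8 -13.6]
tilt 20 [-67.5   0.8 -20. ]
depth 0.03 [-75.    0.8 -17.3]
depth 0.04 [-84.4   0.8 -13.8]
depth 0.05 [-93.8   0.8 -10.4]
depth 0.06 [-103.2    0.8   -7. ]
depth 0.066 [-108.8    0.8   -5. ]
depth 0.07 [-112.6    0.8   -3.6]
depth 0.072 [-114.4    0.8   -2.9]
depth 0.074 [-116.3    0.8   -2.2]
```

Emit:
send_rows(targets="0 0.8 10 0 255;-15 0.8 16.5 0 255;-29.4 0.8 16.5 0 255;-39.4 0.8 16.5 0 255;-49.4 0.8 16.5 0 255;-49.4 0.8 16.5 0 255")

```text
time: 14.82
ee_pos: [0.5778, 0.1331, 0.095]
tcp_rot: [180.0, 0.0, 106.1]
wrist_force: [-0.5, 0.2, -0.4]
opening: 0.0196
grasp_force: 31.6
```

Emit:
send_rows(targets="-1.4 0 -3.3 0 255;-2.7 0 -6.7 0 255;-4 0 -10.1 0 255;-5.5 0 -13.5 0 255;-6.9 0 -16.8 0 255;-6.9 0 -16.8 0 255")

```text
time: 15.58
ee_pos: [0.5788, 0.1287, 0.1117]
tcp_rot: [-180.0, -0.1, 106.3]
wrist_force: [-2.4, 5.9, -3.1]
opening: 0.0195
grasp_force: 31.1
```

```bash
python3 - <<'E'
from h import *
t,a=gauge_tilt();cv2.imwrite("pics/s5.png",a)
E
```

```text
15.575 [0.57876953 0.12865162 0.11173547] 106.2690360680692 blob [281 168  10   9  45] [285.86666667 172.35555556] exp [289.98133663 170.57153446] TILT -13.5
```

Emit:
send_rows(targets="-1.5 0 -3.3 0 255;-3.3 0 -6.7 0 255;-5 0 -10 0 255;-7 0 -13.3 0 255;-9 0 -16.5 0 255;-11.2 0 -19.7 0 255;-11.2 0 -19.7 0 255")

```text
time: 16.5
ee_pos: [0.5824, 0.1167, 0.1314]
tcp_rot: [-180.0, -0.0, 106.2]
wrist_force: [-2.2, 1.5, -2.9]
opening: 0.0193
grasp_force: 31.0
```

```bash
python3 - <<'E'
from h import *
t,a=gauge_tilt();cv2.imwrite("pics/s6.png",a)
m,l,B=blobs(a,(5,195,130),(14,255,255),8);print([(s,c) for i,s,c in B if 260<c[0]<320 and 140<c[1]<200])
E
```

```text
16.5 [0.58239689 0.11666144 0.13143395] 106.20456838529866 blob [279 165  10  11  49] [283.93877551 170.46938776] exp [287.8295686  167.96754463] TILT -29.0
[(array([279, 165,  10,  11,  49], dtype=int32), array([283.93877551, 170.46938776]))]
```

Emit:
send_rows(targets="-3.8 0 1.3 0 255;-7.5 0 2.7 0 255;-12 0 4.4 0 255;-16.9 0 6.2 0 255;-21.6 0 7.9 0 255;-26.3 0 9.6 0 255;-26.3 0 9.6 0 255")

```text
time: 17.42
ee_pos: [0.59, 0.0906, 0.1214]
tcp_rot: [-180.0, 0.0, 106.2]
wrist_force: [-0.4, -1.2, -4.0]
opening: 0.0194
grasp_force: 30.9
```

Emit:
send_rows(targets="-4.7 0 1.7 0 255;-9.4 0 3.4 0 255;-13 0 4.7 0 255;-15 0 5.4 0 255;-15 0 5.4 0 255")

```text
time: 18.05
ee_pos: [0.5941, 0.0765, 0.1162]
tcp_rot: [-180.0, 0.0, 106.2]
wrist_force: [-0.8, 0.2, -3.8]
opening: 0.0194
grasp_force: 30.9
```

Emit:
send_rows(targets="-1.9 0 0.7 0 255;-3.8 0 1.4 0 255;-4.7 0 1.7 0 255;-5.6 0 2.1 0 255;-5.6 0 2.1 0 255")

```text
time: 18.68
ee_pos: [0.5953, 0.0724, 0.1146]
tcp_rot: [180.0, -0.1, 106.2]
wrist_force: [-4.1, 7.0, 0.4]
opening: 0.0194
grasp_force: 31.5
```

Emit:
send_rows(targets="-1 0 0.4 0 255;-2 0 0.7 0 255;-2 0 0.7 0 255;-2 0 0.7 0 255")

```text
time: 19.18
ee_pos: [0.5954, 0.0722, 0.1146]
tcp_rot: [180.0, -0.3, 106.3]
wrist_force: [-9.0, 14.8, 5.2]
opening: 0.0194
grasp_force: 32.2
```

```bash
python3 - <<'E'
from h import *
np.set_printoptions(precision=4,suppress=True)
o=bot.get_obs();t=camera("top");a=camera("scene");cv2.imwrite("pics/s7.png",a);cv2.imwrite("pics/t7.png",t)
M=np.array([.6088,.0246,.115]);h=np.array([np.cos(np.radians(106.2)),np.sin(np.radians(106.2)),0])
u=h*np.cos(np.radians(20))+[0,0,np.sin(np.radians(20))]
G=o['ee_pos']+[0,0,.0182]-M;print(o['ee_pos'],o['wrist_force'],"along",G@u,"perp",G-u*(G@u))
x,y=278,185
A=cv2.resize(a[y-45:y+45,x-45:x+45],(400,400),interpolation=cv2.INTER_CUBIC)
x,y=245,190
B=cv2.resize(t[y-45:y+45,x-45:x+45],(400,400),interpolation=cv2.INTER_CUBIC)
cv2.imwrite("pics/c7.png",np.hstack([A,B]))
E
```

```text
[0.5954 0.0722 0.1146] [-9.0465 14.8272  5.2301] along 0.052582367920731836 perp [ 0.0003  0.0002 -0.0002]
```

Emit:
send_rows(targets="5 0 -1.8 0 255;12 0 -4.4 0 255;20 0 -7.3 0 255;28 0 -10.2 0 255;36 0 -13.1 0 255;44 0 -16 0 255;52 0 -18.9 0 255;60 0 -21.9 0 255;60 0 -21.9 0 255")

```text
time: 20.4
ee_pos: [0.5798, 0.128, 0.1362]
tcp_rot: [179.9, 0.0, 106.3]
wrist_force: [0.9, -0.4, -2.2]
opening: 0.0193
grasp_force: 31.2
```

Emit:
send_rows(targets="1.6 0 5 0 255;3.2 0 10.2 0 255;4.4 0 15.5 0 255;5.5 0 20.7 0 255;6.2 0 26 0 255;6.9 0 31.4 0 255;7.2 0 37 0 255;7.4 0 42 0 255;7.4 0 44 0 255;7.4 0 44 0 255")

```text
time: 21.65
ee_pos: [0.5772, 0.1342, 0.0912]
tcp_rot: [-180.0, 0.0, 106.2]
wrist_force: [-0.1, 1.2, 0.2]
opening: 0.0196
grasp_force: 31.2
```

```bash
python3 - <<'E'
from h import *
t,a=gauge_tilt();cv2.imwrite("pics/s8.png",a)
m,l,B=blobs(a,(5,195,130),(14,255,255),6);print([(s,c) for i,s,c in B if 260<c[0]<330 and 140<c[1]<210])
E
```

```text
21.65 [0.57724477 0.13422158 0.09118614] 106.1941977699967 blob [283 172   9   7  36] [287.38888889 175.19444444] exp [290.86852737 174.09193802] TILT -3.0
[(array([283, 172,   9,   7,  36], dtype=int32), array([287.38888889, 175.19444444]))]
```

Emit:
send_rows(targets="10 0 0 0 255;25 0 0 0 255;45 0 -2 0 255;70 0 -20 0 255;110 -10 -40 -5 255;160 -22 -40 -12 255;210 -35 -40 -20 255;260 -47 -40 -28 255;300 -57 -30 -36 255;333 -63 -15 -43.8 255;333.5 -63 0 -43.8 255;333.5 -63 6 -43.8 255;333.5 -63 6 -43.8 255")

```text
time: 23.32
ee_pos: [0.4238, 0.4364, 0.0852]
tcp_rot: [-180.0, -0.0, 149.9]
wrist_force: [-0.9, 0.1, -2.1]
opening: 0.0198
grasp_force: 30.8
```

```bash
python3 - <<'E'
from h import *
o=bot.get_obs();a=camera("scene");b=camera("top");w=camera("wrist");cv2.imwrite("pics/s9.png",a);cv2.imwrite("pics/t9.png",b);cv2.imwrite("pics/w9.png",w)
import pickle;pickle.dump(o,open("w9.pkl","wb"))
print(o['ee_pos'],o['tcp_rot'],abs(o['qd']).max(),o['opening'])
T=tool_T(o);G=T[:3,3]+[0,0,.0182];d=-T[:3,0]
out=[]
for n,im in(("scene",a),("top",b)):
    c=cam(n);p=proj(c,G+.06*d).astype(int);print(n,p,proj(c,G),proj(c,G+.123*d))
    out.append(cv2.resize(im[p[1]-40:p[1]+40,p[0]-40:p[0]+40],(400,400),interpolation=cv2.INTER_CUBIC))
cv2.imwrite("pics/c9.png",np.hstack(out))
E
```

```text
[0.42382577 0.43639069 0.08516993] [-1.79958715e+02 -6.67362083e-03  1.49913401e+02] 1.0173172477180412 0.019836840369058556
scene [336 141] [335.61702697 133.44139174] [337.4293638  151.15187964]
top [145 224] [137.11684128 238.36011127] [154.64569422 209.44486862]
```

View pics/c9.png

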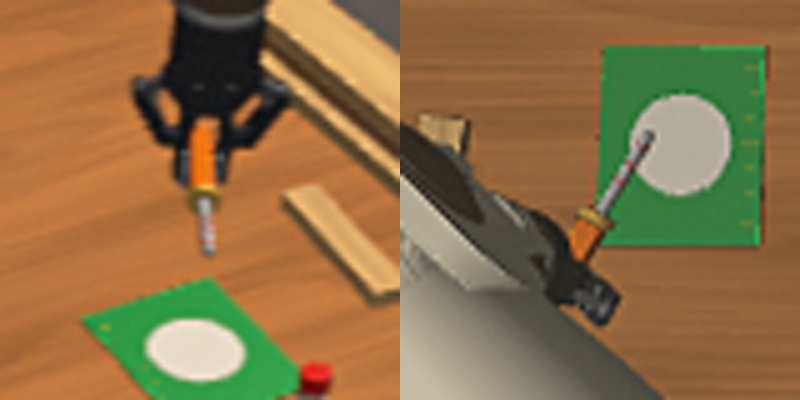

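The crops show the gauge level, with the tip at scene (337.6,151.2) and top (155,210.2), within about 1 px of a level prediction. I'll triangulate the tip and collar.

```bash
python3 - <<'E'
from h import *
np.set_printoptions(precision=4,suppress=True)
cs=cam("scene");ct=cam("top");f=lambda p:np.array(p)/5
S=f((208,253))+[296,101];T=f((249,135))+[105,184]
t=tri(cs,S,ct,T);print("tip",t)
c=tri(cs,f((203,197))+[296,101],ct,f((596,217))-[80,0]+[105,184]);print("collar",c)
d=t[0]-c[0];print("tilt",np.degrees(np.arcsin(d[2]/np.linalg.norm(d))))
a=cv2.imread("pics/s9.png");m,l,B=blobs(a,(0,0,180),(180,60,255),60)
for i,s,ce in B:
    if 300<ce[0]<370 and 140<ce[1]<200:print("disc",s,onz(cs,ce,.003))
E
```

```text
tip (array([0.526 , 0.3772, 0.0969]), np.float64(0.003517048933123915))
collar (array([0.4646, 0.4132, 0.101 ]), np.float64(0.0023052133074773127))
tilt -3.2544753884419193
disc [325 165  20  12 189] [0.5315 0.3739 0.003 ]
```

```bash
python3 - <<'E'
from h import *
np.set_printoptions(precision=2,suppress=True)
cs=cam("scene");ct=cam("top")
def pred(ee,yaw,ts):
    y=np.radians(yaw);d=-np.array([np.cos(y),np.sin(y),0]);G=np.array(ee)+[0,0,.0182]
    for t in ts:
        v=np.cos(np.radians(t))*d+[0,0,np.sin(np.radians(t))];print(t,"tip",proj(cs,G+.123*v),"collar",proj(cs,G+.049*v),"top tip",proj(ct,G+.123*v))
print("initial");pred((.5119,-.3133,.1818),84.2,(-5,0,5))
print("observed tip",np.array((182,358))/6+[102,130],"collar",np.array((310,328))/6+[102,130])
print("now");pred((.4238,.4364,.0852),149.9,(-6,-3,0,3))
# rod/collar pixels now, sub-pixel: non-wood columns profile down the rod
a=cv2.imread("pics/s9.png");hsv=cv2.cvtColor(a,cv2.COLOR_BGR2HSV)
for r in range(138,156):print(r,hsv[r,333:343,1])
E
```

```text
initial
-5 tip [131.63 192.05] collar [153.27 185.39] top tip [379.78 213.02]
0 tip [130.82 189.72] collar [153.   184.46] top tip [380.82 212.7 ]
5 tip [130.28 187.3 ] collar [152.83 183.5 ] top tip [381.61 212.34]
observed tip [132.33 189.67] collar [153.67 184.67]
now
-6 tip [337.05 153.57] collar [336.17 141.24] top tip [155.36 210.02]
-3 tip [337.24 152.39] collar [336.24 140.77] top tip [155.03 209.7 ]
0 tip [337.42 151.14] collar [336.31 140.27] top tip [154.65 209.45]
3 tip [337.6  149.83] collar [336.38 139.76] top tip [154.21 209.29]
138 [148 197 187 178 180 170 143 159 172 171]
139 [174 176 178 170 175 178 174 171 173 171]
140 [173 177 149  94  95 163 179 173 171 171]
141 [179 173  55   6  18  93 176 174 175 172]
142 [176 175  63   7  22  90 176 175 172 171]
143 [176 179  86  10  30 103 174 174 170 170]
144 [174 176 145  70  87 136 174 174 171 171]
145 [173 177 156  50  53 124 174 177 174 173]
146 [173 175 165  86  68 101 171 175 173 174]
147 [174 177 160  53  34  87 170 178 173 170]
148 [172 176 161  55  12  59 163 177 173 172]
149 [174 178 176 136  81  89 163 177 174 172]
150 [174 174 168  98   7  50 147 177 174 172]
151 [173 173 169 119   7  72 160 176 170 172]
152 [170 168 171 162 138 151 175 173 173 172]
153 [170 171 174 175 173 174 174 173 173 172]
154 [172 174 174 175 175 174 174 173 173 170]
155 [175 175 175 175 171 172 177 173 170 170]
```

The tip's lower edge is at row 151.8. Less about 0.9 px for the rod radius that gives about 151, so the gauge is level to within 1–2°. I'll settle briefly and hand in.

Emit:
send_rows(targets="0 0 0 0 255;0 0 0 0 255;0 0 0 0 255;0 0 0 0 255")

```text
time: 23.98
ee_pos: [0.4238, 0.437, 0.0854]
tcp_rot: [-180.0, 0.0, 150.0]
wrist_force: [0.2, 0.8, -0.8]
opening: 0.0196
grasp_force: 30.8
```

```bash
python3 - <<'E'
from workcell import bot,ticket
o=bot.get_obs();print(o['time'],o['ee_pos'],abs(o['qd']).max(),o['grasp_force'])
print(ticket.job_done())
E
```

```text
23.975 [0.42379826 0.43697161 0.08539272] 0.07629615317867708 30.808603763580322
the job is handed in; nothing more can be done
None
```

Job handed in at 24 s: the ring is turned to the green mark against its stop, and the gauge was pushed in to its collar and drawn out; it is now held level (to about 2–3°) and still, roughly 10 cm above the mat with its tip over the white disc.

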